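# Shut the tub and hold the ball tray over the frame

### The job

Press the loose lid of the white tub of wooden ball feet down until it sits fully home and level on the rim. Then lift the small plywood tray by its upright handle and, without letting the loose wooden ball roll out of its round pocket, carry it over to the picture frame. Finish while still holding the tray there, level and still over the middle of the frame, with its underside about 10 cm above the bench, so that the framer can take the ball from it.

Things in the scene. Friction and masses are not known exactly. Their poses are not given: they have to be found in the camera images.
- tub: White round plastic tub, fixed, 100 mm across the rim, 70 mm tall, wall 4 mm. Origin: centre of its underside, z up. Three black rubber seal blocks round its rim prop the lid 6 to 10 mm too high and slightly crooked. Each slides straight down under about 2.5 N (about 8 N in all, pressing mid-lid) and stays where it is pushed; the lid then stops hard on the rim.
- lid: Loose flat round white lid, 114 mm in diameter, 5 mm thick, with a plug 88 mm across and 14 mm deep under it that already sits loosely in the tub's mouth. Origin: centre of the underside of the 5 mm flange, z up; the flat top is 5 mm above it. When home the origin is 70 mm above the bench, the top 75 mm.
- tray: Loose plywood tray, 230 (x) by 90 (y) by 12 mm thick, about 0.25 kg. Origin: centre of its underside, z up. In its middle an upright handle board, 60 mm long in x, 18 mm thick in y, top 82 mm above the origin: pinch it across its thickness from above. At x = +72 and -72 mm a round pocket, inner diameter 54 mm, rim 4 mm above the board; the ball lies in the +x one.
- pocket (a point): Point on the axis of the tray's +x pocket, where the centre of the ball is when it lies in the middle of the pocket: x = 72 mm, z = 32 mm in the tray's frame.
- ball_center (a point): Centre of the loose beech ball, 40 mm in diameter, 25 g. It rolls freely inside its pocket, up to about 15 mm off the middle.
- frame: Loose empty picture frame of pale wood lying flat, 220 mm (its x) by 180 mm (its y), bars 28 mm wide and 20 mm thick. Origin: centre of its opening, at its underside; z up. A cork block 28 mm high lies in it. Tray and frame lie on opposite sides of the bench, left and right, either way round, the tub between them.

How it is judged (in metres and radians):
On the way, in this order (a step that is already met when the one before it is completed fails the run):
1. the lid is pressed home and level on the tub's rim (z of lid in the frame of tub between 0.066 and 0.0718 m and angle between lid's own z axis and vertical below 0.025 rad and horizontal distance between lid and tub below 0.006 m), for 0.2 s.
2. the tray is lifted clear of the bench with the ball in its pocket (height (world z) of tray above 0.05 m and distance between ball_center and pocket below 0.03 m), for 0.2 s.
At the end, for the whole second after the job is handed in: Lid home (within 1.8 mm, 1.4 degrees). Tray held by the fingers alone, its middle within 35 mm horizontally of the frame's, underside 70 to 140 mm above the bench, tilt under 5 degrees, slower than 3 cm/s; ball within 30 mm of the pocket point; frame lying flat (all of step 1 and distance between ball_center and pocket below 0.03 m and horizontal distance between tray and frame below 0.035 m and height (world z) of tray between 0.07 and 0.14 m and angle between tray's own z axis and vertical below 0.09 rad and linear speed of tray below 0.03 m/s and contact force between the fingers and tray above 1 N and contact force between tray and frame below 0.1 N and contact force between tray and tub below 0.1 N and contact force between tray and lid below 0.1 N and angle between frame's own z axis and vertical below 0.1 rad); the arm keeps its last pose, push and grip.
It fails at once if the ball leaves its pocket (not (distance between ball_center and pocket below 0.03 m)).
It also fails if it takes over 64 s, if anything falls off the work surface, if the arm or the gripper's body presses on something with over 40 N, if the wrist force passes 120 N, or if a joint passes its speed limit or range.

### The arm

A 6-joint arm with a two-finger parallel gripper is mounted at the origin on the work surface. World frame = base frame: x ahead of the robot, y to its left, z up, the work surface at z = 0. Lengths are in m, angles in degrees, forces in N, time in s.
With the tool pointing down it reaches from about 0.25 to 0.725 m from the base axis. Payload 9.7 kg.
Tool frame: the origin (TCP) lies between the finger pads; the fingertips stand 19 mm ahead of it and the grasp point (between the pads) is the TCP; z points along the fingers, y is the line along which they close (so a half turn about z gives the same grasp; the last joint's range is limited). The gripper opens to 85 mm and grips with 20 to 120 N. Pads are 22 mm wide; open, the fingers measure 114 mm over their backs; the gripper's body (76 mm by 85 mm) begins 54 mm behind the grasp point. The pads swing forward as they close: fully open they stand 13 mm farther back than shut.
Start: joints at [69.271, 4.979, 10.078, 95.1, 0, 90], TCP at [0.195, 0.514, 0.25] pointing down, gripper open.
Joint ranges: [-179.16, 179.16], [-48.56, 103.87], [-65.8, 70.77], [-126.05, 130.52], [-82.76, 87.17], [-180, 180]. Speed limits (degrees/s): [127.2, 127.2, 147.25, 180, 180, 180].

### API

Orientations are given as [roll, pitch, yaw] about the fixed x, y, z axes, in that order (R = Rz(yaw) Ry(pitch) Rx(roll)).
In Python, from workcell import telemetry, camera, calibration, workorder gives the robot as it stands.
- The arm moves only by the tool play_rows, never from a script. Its argument "increments" is a list of rows, each a list of 3 entries, a list of its own where there are three numbers: the shift along the tool's x, y, z in mm, then the turn, a rotation vector about the tool's x, y, z in degrees, then the closure, from 0 (fully open) to 1 (shut). In form: [[[x, y, z], [ax, ay, az], jaw], ...]. A call has 1 to 20 rows; each row is the pose to reach, as a shift and turn from the pose commanded when the call began, along the tool's axes at that moment; what a row does not reach only later rows make up. A row lasts 1/10 s, in which the tool goes at most 50 mm and 8.59 degrees, less where a joint would pass 70% of its speed; a pose out of reach is approached as far as the arm can. A call with a gripper value outside its range is refused whole. The fingers move at their own pace and stop on an object; "grip_force" is the grip in N (left out, the last holds). Time passes only in rows, so rows that repeat a pose let the fingers close. It gives the time, the measured TCP pose, the force, the opening and the grip force at its end, in the units of the state.
- telemetry.get_obs(): the state, without advancing time (a new reading comes with each control period).
- camera(name): name is "side" or "top" or "wrist"; returns (picture, depth): 480x640x3 uint8, red, green, blue; 480x640 float32, m along the optical axis (not along the pixel's ray), 0 where there is no reading.
- calibration(name): a dict with "vertical_fov" (degrees; the focal length in pixels is half the picture's height over the tangent of half this angle, whatever the lens; pixels are square), "cx", "cy" (the principal point, pixels), "rvec" (rotation vector, rad) and "tvec" (3), from world to camera coordinates, as OpenCV has them; the wrist camera has in their place "hand_eye" (4x4, takes a point from camera to tool coordinates, whose origin is the TCP and whose axes are the flange's). Camera axes: x right, y down, z forward; pixel columns grow to the right and rows downward; lengths in m; the calibration is good to about 2 mm. The wrist camera is an equidistant fisheye: a pixel r from the principal point sees the ray r / f radians off the axis. A picture is of the moment at which its call begins: read the wrist's pose just before it. calibration takes no time and is no camera call.
- workorder.job_done(): hands the job in; it is judged then, once.
The state is a dict: "time": time; "q": joint angles; "qd": joint speeds; "joint_efforts": joint torques, N m; "ee_pos": TCP position; "tcp_rot": TCP orientation; "wrist_force": force on the tool from outside, world axes, zero at the start; "torque": the same for the moment, N m; "opening": finger opening in m; "grasp_force": force on a finger pad.
Only numpy, scipy, OpenCV 4.12 (cv2) and the standard library are available. Lean on these libraries where they do the work, as an engineer would, in place of code of your own. Each camera call takes 0.05 s, during which the arm holds its last target. There are 200 camera calls.

## Working session

There is one attempt and no reset: what is moved stays moved. The work goes in short steps, Python scripts to look and compute and a tool call to move; the robot and the scene stay as the last step left them, time stands still between calls to the robot, and variables do not carry over. Pictures are saved under pics/ and viewed, at most 10 in all, crops included, and the job is handed in when it is done.

Besides the shell and the picture viewer there is one more tool, called after ">>>" as name(argument=value, ...) on one line, values as JSON. play_rows: Moves the arm, as the interface text tells. Its arguments: {"type":"object","properties":{"increments":{"type":"array"},"grip_force":{"type":"number"}},"required":["increments"]}

```bash
mkdir -p pics
cat > h.py <<'E'
import numpy as np,cv2
from workcell import telemetry,camera,calibration,workorder
from scipy.spatial.transform import Rotation as R
def cloud(name):
    c=calibration(name); im,d=camera(name)
    f=240/np.tan(np.radians(c["vertical_fov"])/2)
    v,u=np.mgrid[:480,:640]
    P=np.dstack([(u-c["cx"])/f*d,(v-c["cy"])/f*d,d])
    Rm=cv2.Rodrigues(np.array(c["rvec"],float))[0]
    W=(P-np.array(c["tvec"]).ravel())@Rm
    W[d==0]=np.nan
    return im,d,W
def save(n,im): cv2.imwrite("pics/"+n,im[:,:,::-1])
E
python3 - <<'E'
from h import *
im,d,W=cloud("top"); save("top.png",im); np.save("top.npy",W)
im,d,W=cloud("side"); save("side.png",im); np.save("side.npy",W)
print(telemetry.get_obs())
E
```

```text
{'time': 0.1, 'q': array([ 6.92690788e+01,  5.00713266e+00,  1.00398136e+01,  9.50969576e+01,
       -2.01994255e-03,  8.99989904e+01]), 'qd': array([-0.09146905, -0.06214354,  0.16265187,  0.02658583, -0.09704407,
        0.07012264]), 'joint_efforts': array([-9.77904201e-04, -5.21563482e+01,  4.65653050e+01,  1.60367723e-02,
       -6.20127275e-05,  1.74448735e-05]), 'ee_pos': array([0.19464059, 0.51423536, 0.2496691 ]), 'tcp_rot': array([-1.79935723e+02,  2.01880873e-03,  1.59270091e+02]), 'wrist_force': array([-0.38758391,  0.86758963, -0.11889406]), 'torque': array([ 0.0334606 , -0.01760984, -0.02093009]), 'grasp_force': 0.0, 'opening': 0.08511789489877704}
```

View pics/top.png

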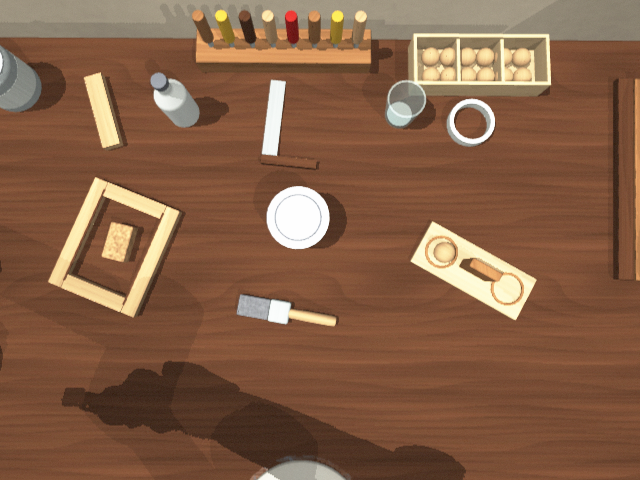

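View pics/side.png

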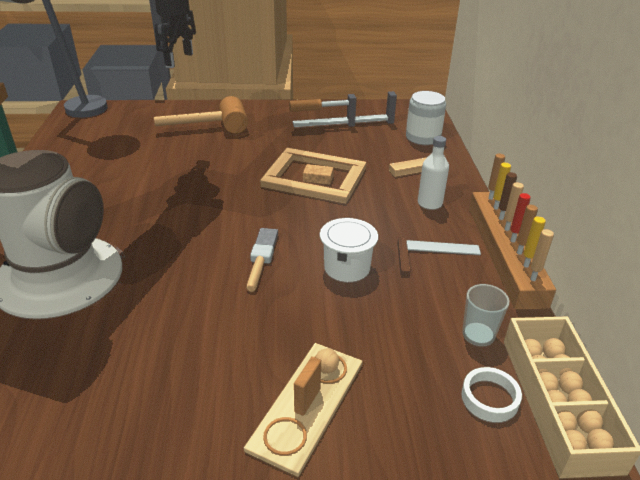

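The top view shows the tub at px (298,217), the frame at (117,247) on the left, and the tray at (474,270) on the right with the ball at (444,252). The side view agrees, with the lid standing proud of the tub rim at (348,237).

Run:
```python
from h import *
W=np.load("top.npy"); im=cv2.imread("pics/top.png")
def box(u0,u1,v0,v1,z0,z1):
    w=W[v0:v1,u0:u1].reshape(-1,3); return w[(w[:,2]>z0)&(w[:,2]<z1)]
def rect(n,p):
    r=cv2.minAreaRect((p[:,:2]*1000).astype(np.float32)); print(n,len(p),r,np.median(p,0).round(4))
    return r
print("bench",np.nanmedian(W[340:360,500:600,2]), np.isnan(W).mean())
p=box(255,345,175,260,.06,.12); 
print("lid circle",cv2.minEnclosingCircle((p[:,:2]*1000).astype(np.float32)),np.percentile(p[:,2],[5,50,95]))
A=np.c_[p[:,:2]-p[:,:2].mean(0),np.ones(len(p))]; print("plane",np.linalg.lstsq(A,p[:,2],rcond=None)[0],p[:,:2].mean(0))
rect("traybase",box(400,545,210,330,.006,.03))
rect("handle",box(458,510,250,290,.06,.1))
b=box(425,462,235,272,.028,.06); print("ball",b.mean(0),b[:,2].max(),len(b))
rect("frame",box(40,190,170,325,.012,.025))
rect("cork",box(95,140,215,270,.024,.04))
print(W[(W[...,2]>.12)&(W[...,0]>.1)].shape)
```

```text
bench 0.0012966697574476535 0.004039713541666667
lid circle ((569.2400512695312, 7.459145545959473), 56.965538024902344) [0.08199085 0.08475441 0.08741967]
plane [-0.00945252 -0.0092643   0.0847135 ] [0.56868348 0.00741104]
traybase 4708 ((479.4937438964844, -322.8021240234375), (211.17359924316406, 280.991943359375), 5.122065544128418) [ 0.47   -0.3322  0.0134]
handle 411 ((476.87664794921875, -329.51922607421875), (60.27549362182617, 18.504961013793945), 60.776405334472656) [ 0.4764 -0.3267  0.0825]
ball [ 0.50911972 -0.26562285  0.04609276] 0.055562260884822204 356
frame 5671 ((518.2808837890625, 363.4487609863281), (182.853271484375, 220.62017822265625), 68.2281494140625) [0.5134 0.3579 0.0209]
cork 870 ((526.73095703125, 353.70166015625), (45.927894592285156, 69.74864196777344), 76.50780487060547) [0.5266 0.3532 0.0289]
(2644, 3)
```

>>> play_rows(increments=[[[-529,-342,110],[0,0,68.5],1],[[-529,-342,110],[0,0,68.5],1],[[-529,-342,110],[0,0,68.5],1],[[-529,-342,110],[0,0,68.5],1],[[-529,-342,110],[0,0,68.5],1],[[-529,-342,110],[0,0,68.5],1],[[-529,-342,110],[0,0,68.5],1],[[-529,-342,110],[0,0,68.5],1],[[-529,-342,110],[0,0,68.5],1],[[-529,-342,110],[0,0,68.5],1],[[-529,-342,110],[0,0,68.5],1],[[-529,-342,110],[0,0,68.5],1],[[-529,-342,110],[0,0,68.5],1],[[-529,-342,110],[0,0,68.5],1],[[-529,-342,110],[0,0,68.5],1],[[-529,-342,110],[0,0,68.5],1],[[-529,-342,110],[0,0,68.5],1],[[-529,-342,110],[0,0,68.5],1]])

```text
time: 1.9
ee_pos: [0.5681, 0.0082, 0.1408]
tcp_rot: [180.0, -0.0, 90.8]
wrist_force: [1.0, -0.1, 0.5]
opening: 0.0001
grasp_force: 0.0
```

>>> play_rows(increments=[[[0,0,15],[0,0,0],1],[[0,0,28],[0,0,0],1],[[0,0,35],[0,0,0],1],[[0,0,37],[0,0,0],1],[[0,0,38.5],[0,0,0],1],[[0,0,40],[0,0,0],1],[[0,0,41.5],[0,0,0],1],[[0,0,43],[0,0,0],1],[[0,0,44],[0,0,0],1],[[0,0,44],[0,0,0],1]])

```text
time: 2.9
ee_pos: [0.5682, 0.0073, 0.0977]
tcp_rot: [180.0, -0.0, 90.8]
wrist_force: [-6.2, 0.9, 9.5]
opening: -0.0004
grasp_force: 4.8
```

>>> play_rows(increments=[[[0,0,1],[0,0,0],1],[[0,0,2],[0,0,0],1],[[0,0,3],[0,0,0],1],[[0,0,4],[0,0,0],1],[[0,0,4],[0,0,0],1]])

```text
time: 3.4
ee_pos: [0.5684, 0.0073, 0.0942]
tcp_rot: [179.9, -0.0, 90.8]
wrist_force: [-7.6, 0.7, 12.4]
opening: 0.0001
grasp_force: 6.2
```

>>> play_rows(increments=[[[0,0,1],[0,0,0],1],[[0,0,2],[0,0,0],1],[[0,0,3],[0,0,0],1],[[0,0,3],[0,0,0],1]])

```text
time: 3.8
ee_pos: [0.5685, 0.0073, 0.094]
tcp_rot: [179.8, -0.0, 90.8]
wrist_force: [-15.3, 0.4, 31.9]
opening: -0.0001
grasp_force: 16.5
```

Run:
```python
from h import *
o=telemetry.get_obs();print(o['ee_pos'],o['wrist_force'])
im,d,W=cloud("side");save("side2.png",cv2.resize(im[190:310,270:430],None,fx=4,fy=4))
```

```text
[0.56852486 0.00730602 0.09404971] [-15.32387998   0.4270722   31.91754436]
```

View pics/side2.png

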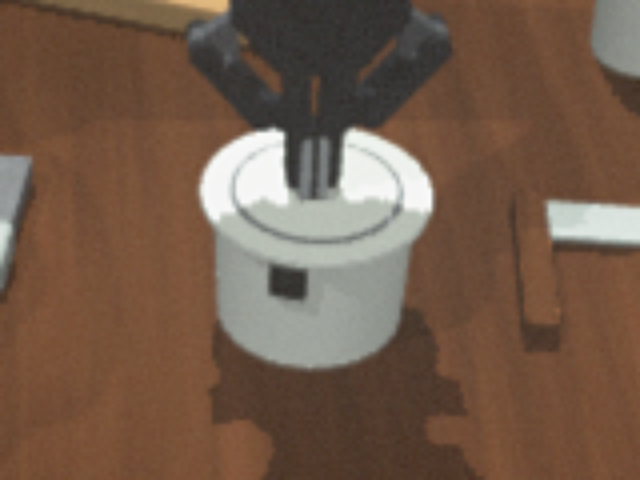

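The pressed lid reads as home: the hard stop is at TCP z 0.094, so the lid top is at 75 mm. The picture shows the flange seated evenly on the tub with the seal block pushed down at (288,282).

>>> play_rows(increments=[[[0,0,-10],[0,0,0],1],[[0,0,-45],[0,0,0],1],[[0,0,-90],[0,0,0],1],[[-336,-96,-111],[0,0,30],0],[[-336,-96,-111],[0,0,30],0],[[-336,-96,-111],[0,0,30],0],[[-336,-96,-111],[0,0,30],0],[[-336,-96,-111],[0,0,30],0],[[-336,-96,-111],[0,0,30],0],[[-336,-96,-111],[0,0,30],0],[[-336,-96,-111],[0,0,30],0],[[-336,-96,-111],[0,0,30],0],[[-336,-96,-111],[0,0,30],0],[[-336,-96,-111],[0,0,30],0]])

```text
time: 5.25
ee_pos: [0.4774, -0.3289, 0.2004]
tcp_rot: [180.0, -0.0, 60.9]
wrist_force: [-0.0, -0.0, 0.9]
opening: 0.0854
grasp_force: 0.0
```

Run:
```python
from h import *
o=telemetry.get_obs();print(o['ee_pos'],o['tcp_rot'],o['wrist_force'],o['opening'])
im,d,W=cloud("top")
w=W[175:260,255:345].reshape(-1,3);p=w[(w[:,2]>.06)&(w[:,2]<.12)]
print("lid",cv2.minEnclosingCircle((p[:,:2]*1000).astype(np.float32)))
A=np.c_[p[:,:2]-p[:,:2].mean(0),np.ones(len(p))]; print("plane",np.linalg.lstsq(A,p[:,2],rcond=None)[0])
im,d=camera("wrist");save("wr.png",im)
c=calibration("wrist");print(c)
# project expected handle top ends in wrist view
H=np.array(c["hand_eye"]);T=np.eye(4);T[:3,:3]=R.from_euler("xyz",o['tcp_rot'],degrees=True).as_matrix();T[:3,3]=o['ee_pos']
M=np.linalg.inv(T@H);f=240/np.tan(np.radians(c["vertical_fov"])/2)
a=np.radians(60.8);ex=np.array([np.cos(a),np.sin(a),0]);ey=np.array([-np.sin(a),np.cos(a),0]);o3=np.array([.4769,-.3295,.082])
for sx,sy in [(1,1),(1,-1),(-1,-1),(-1,1)]:
    q=M@np.r_[o3+sx*.03*ex+sy*.009*ey,1];t=np.arctan2(np.hypot(q[0],q[1]),q[2]);r=f*t/np.hypot(q[0],q[1]);print(c["cx"]+r*q[0],c["cy"]+r*q[1])
```

```text
[ 0.47741643 -0.32886387  0.20038985] [ 1.79993298e+02 -7.48967098e-03  6.08656340e+01] [-0.01580125 -0.01636307  0.85467707] 0.08542993998541303
lid ((569.7438354492188, 7.639251708984375), 57.028045654296875)
plane [-0.00029421 -0.00095433  0.07679112]
{'vertical_fov': 65.70646984690485, 'cx': 313.6203866357368, 'cy': 237.09419385643284, 'hand_eye': array([[ 3.01743905e-04, -9.58785163e-01, -2.84131871e-01,
         7.14134427e-02],
       [ 9.99999567e-01,  5.39484880e-04, -7.58472902e-04,
        -7.11012525e-05],
       [ 8.80497414e-04, -2.84131519e-01,  9.58784910e-01,
        -1.23257835e-01],
       [ 0.00000000e+00,  0.00000000e+00,  0.00000000e+00,
         1.00000000e+00]])}
300.1896065540624 194.32679624581343
327.50730951994404 194.37052302961175
326.4801251923063 278.7777379446007
300.9406659870913 278.73664556193546
```

View pics/wr.png

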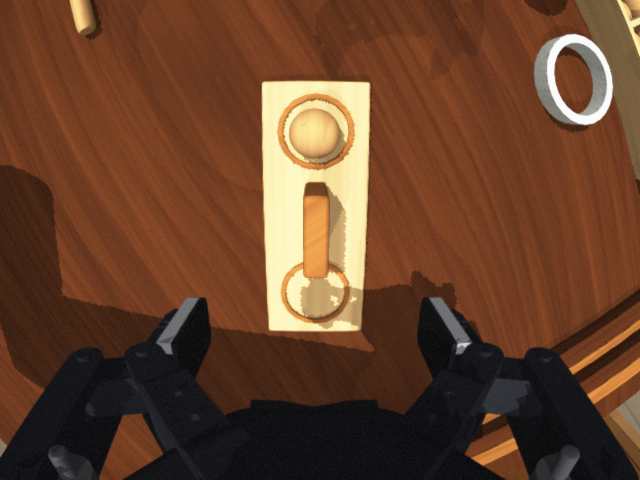

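Both handle edges fall within 2 px of the prediction: the handle runs x 303–329, y 195–277 px. The ball is at (315,133) inside its pocket. The lid now measures flat and home.

>>> play_rows(grip_force=40, increments=[[[0,1,20],[0,0,0],0],[[0,1,50],[0,0,0],0],[[0,1,80],[0,0,0],0],[[0,1,105],[0,0,0],0],[[0,1,125],[0,0,0],0],[[0,1,138],[0,0,0],0],[[0,1,145],[0,0,0],0],[[0,1,146],[0,0,0],0],[[0,1,146],[0,0,0],0.3],[[0,1,146],[0,0,0],0.5],[[0,1,146],[0,0,0],0.6],[[0,1,146],[0,0,0],0.65],[[0,1,146],[0,0,0],0.7],[[0,1,146],[0,0,0],0.75],[[0,1,146],[0,0,0],0.8],[[0,1,146],[0,0,0],0.9],[[0,1,146],[0,0,0],1],[[0,1,146],[0,0,0],1],[[0,1,146],[0,0,0],1]])

```text
time: 7.25
ee_pos: [0.4778, -0.3305, 0.0544]
tcp_rot: [180.0, 0.0, 60.8]
wrist_force: [-0.3, -0.2, 2.3]
opening: 0.0177
grasp_force: 39.4
```

Gripped. Lifting gently by 100 mm with a smooth profile.

>>> play_rows(increments=[[[0,0,-1],[0,0,0],1],[[0,0,-3],[0,0,0],1],[[0,0,-6],[0,0,0],1],[[0,0,-10],[0,0,0],1],[[0,0,-16],[0,0,0],1],[[0,0,-23],[0,0,0],1],[[0,0,-31],[0,0,0],1],[[0,0,-40],[0,0,0],1],[[0,0,-50],[0,0,0],1],[[0,0,-60],[0,0,0],1],[[0,0,-70],[0,0,0],1],[[0,0,-79],[0,0,0],1],[[0,0,-87],[0,0,0],1],[[0,0,-93],[0,0,0],1],[[0,0,-97],[0,0,0],1],[[0,0,-99],[0,0,0],1],[[0,0,-100],[0,0,0],1],[[0,0,-100],[0,0,0],1],[[0,0,-100],[0,0,0],1]])

```text
time: 9.15
ee_pos: [0.4777, -0.3304, 0.1539]
tcp_rot: [-180.0, -0.0, 60.8]
wrist_force: [-0.2, -0.2, -2.6]
opening: 0.0178
grasp_force: 39.0
```

Run:
```python
from h import *
o=telemetry.get_obs();print(o['ee_pos'],o['tcp_rot'],o['wrist_force'],o['opening'])
im,d=camera("wrist");save("wr2.png",im)
im,d,W=cloud("side")
cv2.imwrite("pics/s3.png",im[220:480,200:480,::-1])
# tray plane, from side cloud near the tray
e=o['ee_pos'];m=(np.hypot(W[...,0]-e[0],W[...,1]-e[1])<.14)&(W[...,2]>.09)&(W[...,2]<.125)
p=W[m];print(len(p),np.median(p,0));
```

```text
[ 0.47766982 -0.33038058  0.15394471] [-1.79970215e+02 -1.90895959e-03  6.07702677e+01] [-0.22633471 -0.24230473 -2.56443952] 0.017801865513429417
5987 [ 0.459575   -0.3744529   0.11198122]
```

View pics/wr2.png

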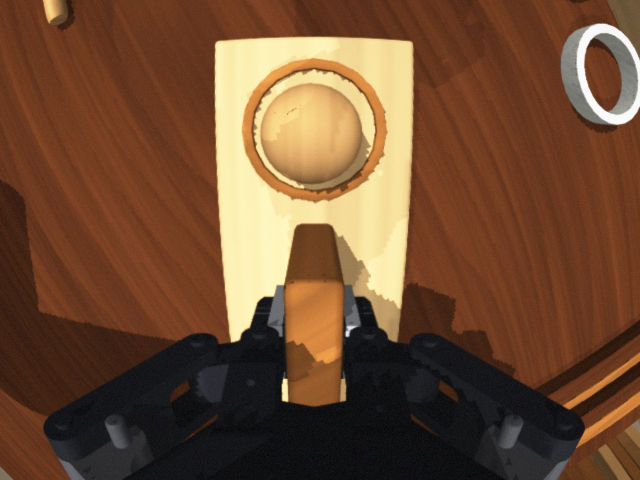

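View pics/s3.png

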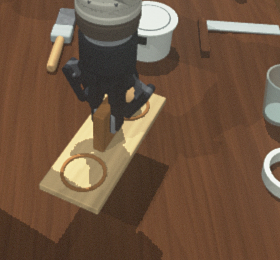

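The tray is level about 100 mm up, and the ball at (312,133) px sits mid-pocket. Next I'll plan a gentle minimum-jerk carry.

Run:
```python
import numpy as np
t=np.arange(1,55)/54;s=10*t**3-15*t**4+6*t**5
P=np.round(s[:,None]*np.array([626,-304])).astype(int)
b=np.zeros(2,int)
for k in range(3):
    print([list(map(int,r)) for r in P[18*k:18*k+18]-b]); b=P[18*k+17]
```

```text
[[0, 0], [0, 0], [1, 0], [2, -1], [4, -2], [7, -4], [11, -5], [16, -8], [22, -11], [30, -14], [38, -18], [48, -23], [59, -29], [71, -35], [84, -41], [99, -48], [115, -56], [131, -64]]
[[18, -8], [37, -17], [56, -27], [76, -36], [96, -46], [117, -57], [139, -67], [160, -77], [182, -88], [204, -99], [225, -109], [247, -119], [268, -130], [288, -140], [308, -149], [327, -159], [346, -168], [364, -176]]
[[16, -8], [32, -16], [47, -23], [60, -29], [72, -35], [83, -41], [93, -46], [101, -50], [109, -53], [115, -56], [120, -59], [124, -60], [127, -62], [129, -63], [130, -64], [131, -64], [131, -64], [131, -64]]
```

>>> play_rows(increments=[[[1,0,0],[0,0,0],1],[[2,-1,0],[0,0,0],1],[[4,-2,0],[0,0,0],1],[[7,-4,0],[0,0,0],1],[[11,-5,0],[0,0,0],1],[[16,-8,0],[0,0,0],1],[[22,-11,0],[0,0,0],1],[[30,-14,0],[0,0,0],1],[[38,-18,0],[0,0,0],1],[[48,-23,0],[0,0,0],1],[[59,-29,0],[0,0,0],1],[[71,-35,0],[0,0,0],1],[[84,-41,0],[0,0,0],1],[[99,-48,0],[0,0,0],1],[[115,-56,0],[0,0,0],1],[[131,-64,0],[0,0,0],1]])

```text
time: 10.85
ee_pos: [0.4859, -0.1833, 0.1543]
tcp_rot: [180.0, -0.0, 60.8]
wrist_force: [0.5, 0.1, -2.7]
opening: 0.0174
grasp_force: 39.1
```

>>> play_rows(increments=[[[18,-8,0],[0,0,0],1],[[37,-17,0],[0,0,0],1],[[56,-27,0],[0,0,0],1],[[76,-36,0],[0,0,0],1],[[96,-46,0],[0,0,0],1],[[117,-57,0],[0,0,0],1],[[139,-67,0],[0,0,0],1],[[160,-77,0],[0,0,0],1],[[182,-88,0],[0,0,0],1],[[204,-99,0],[0,0,0],1],[[225,-109,0],[0,0,0],1],[[247,-119,0],[0,0,0],1],[[268,-130,0],[0,0,0],1],[[288,-140,0],[0,0,0],1],[[308,-149,0],[0,0,0],1],[[327,-159,0],[0,0,0],1],[[346,-168,0],[0,0,0],1],[[364,-176,0],[0,0,0],1]])

```text
time: 12.65
ee_pos: [0.5093, 0.2205, 0.1543]
tcp_rot: [-180.0, -0.0, 60.8]
wrist_force: [-0.5, -0.6, -2.9]
opening: 0.0171
grasp_force: 39.1
```

>>> play_rows(increments=[[[16,-8,0],[0,0,0],1],[[32,-16,0],[0,0,0],1],[[47,-23,0],[0,0,0],1],[[60,-29,0],[0,0,0],1],[[72,-35,0],[0,0,0],1],[[83,-41,0],[0,0,0],1],[[93,-46,0],[0,0,0],1],[[101,-50,0],[0,0,0],1],[[109,-53,0],[0,0,0],1],[[115,-56,0],[0,0,0],1],[[120,-59,0],[0,0,0],1],[[124,-60,0],[0,0,0],1],[[127,-62,0],[0,0,0],1],[[129,-63,0],[0,0,0],1],[[130,-64,0],[0,0,0],1],[[131,-64,0],[0,0,0],1],[[131,-64,0],[0,0,0],1],[[131,-64,0],[0,0,0],1],[[131,-64,0],[0,0,0],1],[[131,-64,0],[0,0,0],1]])

```text
time: 14.65
ee_pos: [0.5182, 0.3642, 0.1543]
tcp_rot: [180.0, -0.0, 60.8]
wrist_force: [-0.3, 0.2, -2.9]
opening: 0.0177
grasp_force: 39.1
```

Run:
```python
from h import *
o=telemetry.get_obs();print(o['ee_pos'],o['tcp_rot'],o['wrist_force'],o['opening'],o['time'],abs(o['qd']).max())
im,d=camera("wrist");im2,d,W=cloud("top")
cv2.imwrite("pics/end.png",np.hstack([cv2.resize(im,(400,300)),cv2.resize(im2[100:360,0:347],(400,300))])[:,:,::-1])
w=W[175:260,255:345].reshape(-1,3);p=w[(w[:,2]>.06)&(w[:,2]<.095)]
A=np.c_[p[:,:2]-p[:,:2].mean(0),np.ones(len(p))]; print("lid",p[:,:2].mean(0),np.linalg.lstsq(A,p[:,2],rcond=None)[0])
w=W[:,:250].reshape(-1,3);m=(abs(w[:,2]-.113)<.012)&(np.hypot(w[:,0]-.518,w[:,1]-.3635)<.14);p=w[m]
A=np.c_[p[:,:2]-p[:,:2].mean(0),np.ones(len(p))];print("tray",len(p),cv2.minAreaRect((p[:,:2]*1000).astype(np.float32)),np.linalg.lstsq(A,p[:,2],rcond=None)[0])
w=W[:,:250].reshape(-1,3);p=w[(w[:,2]>.012)&(w[:,2]<.025)&(w[:,0]>.3)]
print("frame",cv2.minAreaRect((p[:,:2]*1000).astype(np.float32)))
```

```text
[0.51817975 0.36420757 0.15432944] [ 1.79998576e+02 -2.18783096e-03  6.07653052e+01] [-0.26607832  0.21562586 -2.85257056] 0.01771459338323637 14.65 0.1385358757635311
lid [0.56918445 0.00747946] [ 0.00017496 -0.00027037  0.07683705]
tray 4178 ((516.4871826171875, 363.76800537109375), (231.0812530517578, 90.46122741699219), 60.699798583984375) [-0.00304144  0.00357507  0.11311992]
frame ((630.6138916015625, 349.0060119628906), (493.3899230957031, 489.84368896484375), 0.8142432570457458)
```

View pics/end.png

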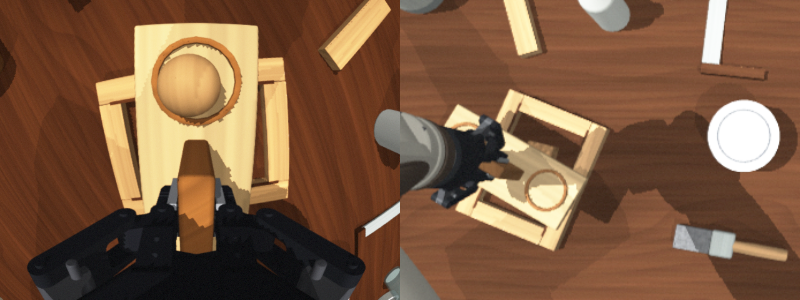

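The end picture shows the tray over the middle of the frame and level. The ball at (190,85) is inside its pocket, and the lid is flat. I'll let it settle, then hand in.

>>> play_rows(increments=[[[0,0,0],[0,0,0],1],[[0,0,0],[0,0,0],1],[[0,0,0],[0,0,0],1],[[0,0,0],[0,0,0],1],[[0,0,0],[0,0,0],1],[[0,0,0],[0,0,0],1],[[0,0,0],[0,0,0],1],[[0,0,0],[0,0,0],1],[[0,0,0],[0,0,0],1],[[0,0,0],[0,0,0],1]])

```text
time: 15.75
ee_pos: [0.5182, 0.3643, 0.1543]
tcp_rot: [180.0, -0.0, 60.8]
wrist_force: [0.1, 0.1, -3.8]
opening: 0.0175
grasp_force: 39.1
```

```bash
python3 -c "
from workcell import workorder
print(workorder.job_done())"
```

```text
the job is handed in; nothing more can be done
None
```

The job is handed in (no verdict came back): the lid is pressed home and level, and the tray is held still and level over the middle of the frame, about 10 cm up, with the ball in its pocket.

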